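Clamp the grinding jar in the bench mill

TASK

The grinding jar already sits in the nest of the bench mill. Push the open clamp strap round over the jar until it is fully home on the keeper post, and only then press the cam lever all the way down so that the pressure foot bears on the jar's lid and stays there when you let go. Nothing needs gripping: do not lift the jar out of its nest, and leave the glassware and the spare jar beside the mill where they stand.

Things in the scene. Friction and masses are not known exactly. Their poses are not given: they have to be found in the camera images.
- mill: Blue bench mill, fixed. Housing 250 x 220 mm, 93 high; aluminium deck 190 x 130 mm, top 125 mm above the bench. Origin on the bench top (z = 0) below the nest's centre; x from its front panel to its back (away from the robot, turned by up to 0.3 rad), y to its left, z up. On the deck a nest ring 84 mm across, 8 high, and two posts 62 mm before (keeper) and 62 mm behind (pivot) its centre.
- pivot_axis (a point): Point on the vertical pivot of the clamp strap, on the rear post, at the level of the strap's top face (213 mm above the bench). A nut 18 mm wide reaches 11 mm above it.
- keeper_head (a point): Middle of the upper face of the keeper post's round head (20 mm across, 6 mm thick), on the front post, 220 mm above the bench; the strap's side notch slips round the post's neck just under this head.
- clamp_strap (a joint): Strap angle (rad) about its upright pivot. 0 = home: strap along the mill's -x over the jar, notch on the keeper post (firm stop). Positive = open to the mill's +y (left): it points from the pivot along (-cos q, sin q) in the mill's x, y. Starts at 0.9 to 1.5, stays where left, takes about 0.15 N m (1 to 2 N at its end).
- strap_end (a point): On the steel strap's top face (213 mm above the bench), mid-width, 143 mm from the pivot; the strap ends 10 mm further out. It is 26 mm wide, 8 thick, 80 mm above the deck. A thumb stud 15 mm across, 26 high, stands on this point. The keeper notch, 124 mm from the pivot, opens on the side that leads in closing; the plain edge opposite is the one to push.
- cam_lever (a joint): Angle q (rad) of the cam lever about a level pin across the strap. 0 = up, 1.309 rad above level, leaning to the pivot; it goes down towards the pivot, its angle above level being 1.309 - q; 1.2 = fully down (firm stop), lying along the strap. Starts at 0 to 0.3, stays where left, takes about 4 N on the grip, square to the lever.
- lever_pin (a point): Centre of the cam lever's pin, carried by the strap 62 mm from the pivot and 20 mm above the strap's top face (233 mm above the bench); over the jar's centre when the strap is home. Its fork is 25 mm wide and reaches 12 mm above the pin.
- lever_grip (a point): Middle of the cam lever's black grip, 64 mm from the pin along the lever. The grip runs from 40 to 88 mm from the pin, 18 mm wide, 12 mm thick. The face to press is the one that looks up and away from the pivot.
- pressure_foot: Sprung round rubber foot 28 mm across under the strap, beneath the lever's pin. Origin level with the strap's underside when the lever is at 0, sole 15.5 mm lower, then 2.5 mm above the level of the jar's lid. The lever drives it down by up to 5 mm, so that it presses on the lid with some 12 N when the strap is home and the lever fully down.
- jar: Closed steel grinding jar 70 mm across and 62 mm high, about 0.75 kg, standing loose in the mill's nest (2 mm play), its lid 187 mm above the bench. Origin at the centre of its underside, z up.
- jar_middle (a point): Centre of the grinding jar in the nest, half-way up.
- spare_jar_middle (a point): Centre (half-way up) of a second steel jar like the first, on the bench to the right of the mill; bystander.
- reagent_bottle_middle (a point): Centre (half-way up) of a brown bottle 60 mm across and 125 mm high, on the bench to the left of the mill; bystander.
- flask_middle (a point): Centre (half-way up) of a stoppered long-necked glass flask 60 mm across and 170 mm high, on the bench to the right of the mill; bystander.
There are look-alikes about, which are no part of the job. Leave any blue or orange look-alike of the jar alone.

How it is judged (in metres and radians):
On the way, in this order (a step that is already met when the one before it is completed fails the run):
1. the strap is home on the keeper post with the cam lever still up (value of joint clamp_strap below 0.05 rad and value of joint cam_lever below 0.5 rad), for 0.2 s.
2. the cam lever is fully down and the foot bears on the lid (value of joint cam_lever above 1.1 rad and value of joint clamp_strap below 0.05 rad and contact force between pressure_foot and jar above 5 N), for 0.2 s.
At the end, for the whole second after the job is handed in: The strap is home on the keeper post (within 0.05 rad), the cam lever is fully down (at least 1.1 of its 1.2 rad), the pressure foot bears on the lid with more than 5 N, and the jar stands upright (within 0.06 rad), at rest, down in its nest (all of step 2 and z of jar_middle in the frame of mill below 0.16 m and angle between jar's own z axis and vertical below 0.06 rad and linear speed of jar below 0.02 m/s); the robot touches nothing.
It fails at once if the cam lever is pushed down before the strap is home (value of joint cam_lever above 0.5 rad and value of joint clamp_strap above 0.1 rad).
It fails at once if the jar is lifted in its nest or tipped (z of jar_middle in the frame of mill above 0.162 m or angle between jar's own z axis and vertical above 0.2 rad).
It fails at once if the spare jar, the bottle or the flask is moved, tipped or lifted (distance of any of spare_jar_middle, reagent_bottle_middle, flask_middle from where it was at the start of the episode above 0.02 m).
It also fails if it takes over 54 s, if anything falls off the work surface, if the arm or the gripper's body presses on something with over 40 N, if the wrist force passes 120 N, or if a joint passes its speed limit or range.

ROBOT

A 6-joint arm with a two-finger parallel gripper is mounted at the origin on the work surface. World frame = base frame: x ahead of the robot, y to its left, z up, the work surface at z = 0. Lengths are in m, angles in degrees, forces in N, time in s.
With the tool pointing down it reaches from about 0.375 to 0.9 m from the base axis. Payload 3.1 kg.
Tool frame: the origin (TCP) lies at the very end of the fingers, on their centre line; the grasp point (between the pads) lies 19 mm behind it; z points along the fingers, y is the direction in which the jaws open and shut (so a half turn about z gives the same grasp; the last joint's range is limited). The gripper opens to 87 mm and grips with 3 to 60 N. Pads are 19 mm wide; open, the fingers measure 117 mm over their backs; the gripper's body (75 mm by 190 mm) begins 51 mm behind the grasp point.
Start: joints at [-74.112, 30.224, 82.088, -0, 67.689, -10.227], TCP at [0.275, -0.561, 0.223] pointing down, gripper open.
Joint ranges: [-176.69, 176.69], [-43.24, 126.21], [12.49, 139.97], [-82, 262], [0, 151.66], [-163.58, 163.58]. Speed limits (degrees/s): [159.86, 159.86, 180, 180, 180, 180].

INTERFACE

Orientations are given as a 3x3 rotation matrix whose columns are the frame's x, y, z axes.
In Python, from rig import readout, capture, camera_model, bot, spot_in, regions_of gives the robot as it stands.
- The arm moves only by the tool send_rows, never from a script. Its argument "moves" is a list that holds one entry, the list of rows, each a list of 7 numbers: the turn, a rotation vector about the tool's x, y, z in degrees, then the shift along the tool's x, y, z in cm, then the opening, from -1 (shut) to 1 (fully open). A call has exactly 5 rows; each row shifts and turns the commanded pose from where the row before left it, along the tool's axes as they then stand; what a row does not reach is not made up. A row lasts 1/10 s, in which the tool goes at most 50 mm and 8.59 degrees, less where a joint would pass 70% of its speed; a pose out of reach is approached as far as the arm can. A call with a gripper value outside its range is refused whole. The fingers move at their own pace and stop on an object; the grip force is fixed at half the most. Time passes only in rows, so rows that do not move let the fingers close, or fill a call up. It gives the time, the measured TCP pose, the force and the opening at its end, in the units of the state.
- readout.read_state(): the state, without advancing time (a new reading comes with each control period).
- capture(name): name is "side" or "top"; returns the picture (384x512x3 uint8, blue, green, red); there is no depth.
- camera_model(name): a dict with "camera_matrix" (3x3 intrinsics, pixels), "k1" (the pictures are not rectified: a ray, as slopes to the right and down, at radius r is drawn at 1 + k1 r^2 times it, then the intrinsics apply), "pose" (4x4, takes a point from camera to world coordinates). Camera axes: x right, y up, looking along -z (the intrinsics and any distortion apply to the point x, -y, -z); pixel columns grow to the right and rows downward; lengths in m; the calibration is good to about 2 mm. A picture is of the moment at which its call begins. camera_model takes no time and is no camera call.
- bot.hand_in(): hands the job in, once; it reports no verdict.
Trained networks look in the newest picture that a camera, given by its name, has taken for a name from the list of things; names that differ only in an ending like _2 or _b are one class to them, and where a whole thing is asked for, a point or a joint stands for the part that bears it (a point fixed in the world has none). Each returns a list of dicts, best first, with "p" (0 to 1); they miss things now and then, are a little off and sometimes report something else, mostly with a low value. They report only what shows in the picture. A call takes as long as a camera call. They do not tell look-alikes from the thing itself.
- spot_in(camera, thing): "location" ([x, y, z] in m, in world coordinates, good to about 4 mm: the middle of the surface that is visible of it).
- regions_of(camera, thing): "mask" (384x512 bool, what is visible of it).
The state is a dict: "time_s": time; "joint_positions": joint angles; "qvel": joint speeds; "tau": joint torques, N m; "position": TCP position; "tcp_rot": TCP orientation; "force": force on the tool from outside, world axes, zero at the start; "moment": the same for the moment, N m; "opening": opening from 0.0 (shut) to 1.0 (fully open).
Only numpy, scipy, OpenCV 4.12 (cv2) and the standard library are available. Lean on these libraries where they do the work, as an engineer would, in place of code of your own. Each camera call takes 0.05 s, during which the arm holds its last target. There are 200 camera calls.

## Working session

There is one attempt and no reset: what is moved stays moved. The work goes in short steps, Python scripts to look and compute and a tool call to move; the robot and the scene stay as the last step left them, time stands still between calls to the robot, and variables do not carry over. Pictures are saved under pics/ and viewed, about 8 in all and at most 12, crops included, and the job is handed in when it is done.

Besides the shell and the picture viewer there is one more tool, called by a JSON object that holds its "method" and its "body". send_rows: Moves the arm, as the interface text tells. Its arguments: {"type":"object","properties":{"moves":{"type":"array","items":{"type":"array","items":{"type":"array","items":{"type":"number"}}}}},"required":["moves"]}

```bash
mkdir -p pics; ls
python3 - <<'E'
from rig import *
import cv2,numpy as np
np.set_printoptions(precision=3,suppress=True)
a=capture("side");b=capture("top")
cv2.imwrite("pics/a.png",np.hstack([a,b])[:, :]) if 0 else None
cv2.imwrite("pics/side.png",cv2.resize(a,(800,600)));cv2.imwrite("pics/top.png",cv2.resize(b,(800,600)))
for c in ("side","top"):
    m=camera_model(c);print(c,m["camera_matrix"].tolist(),m["k1"],m["pose"])
    for t in ["mill","pivot_axis","keeper_head","strap_end","lever_pin","lever_grip","jar_middle","spare_jar_middle","reagent_bottle_middle","flask_middle"]:
        print(t,[(np.round(d["location"],3).tolist(),round(d["p"],2)) for d in spot_in(c,t)[:3]])
s=readout.read_state();print(s["time_s"],s["position"],s["tcp_rot"])
E
```

```text
pics
side [[354.30883045677575, 0.0, 260.14401510453484], [0.0, 354.30883045677575, 193.52030371957778], [0.0, 0.0, 1.0]] 0.023069567008300595 [[ 0.952  0.215 -0.218  0.39 ]
 [-0.306  0.682 -0.664 -0.496]
 [ 0.006  0.699  0.715  0.739]
 [ 0.     0.     0.     1.   ]]
mill [([0.546, 0.005, 0.094], 0.87)]
pivot_axis [([0.547, 0.007, 0.097], 0.84)]
keeper_head [([0.547, 0.006, 0.088], 0.93), ([0.557, 0.044, 0.191], 0.74)]
strap_end [([0.615, 0.096, 0.213], 0.7)]
lever_pin [([0.614, 0.1, 0.217], 0.64), ([0.559, 0.043, 0.187], 0.27)]
lever_grip [([0.614, 0.087, 0.279], 0.58)]
jar_middle [([0.341, 0.106, 0.063], 0.89), ([0.556, 0.04, 0.188], 0.82), ([0.766, 0.025, 0.062], 0.64)]
spare_jar_middle [([0.592, -0.178, 0.06], 0.56)]
reagent_bottle_middle [([0.498, 0.256, 0.079], 0.62)]
flask_middle [([0.453, -0.138, 0.052], 0.83)]
top [[401.3926934822658, 0.0, 255.91768013204967], [0.0, 401.3926934822658, 192.54373649109974], [0.0, 0.0, 1.0]] -0.12880930761831258 [[-0.009  0.99  -0.144  0.422]
 [-1.    -0.009  0.     0.028]
 [-0.001  0.144  0.99   1.052]
 [ 0.     0.     0.     1.   ]]
mill [([0.543, 0.062, 0.095], 0.77)]
pivot_axis [([0.541, 0.061, 0.095], 0.58)]
keeper_head [([0.547, 0.063, 0.095], 0.74)]
strap_end [([0.609, 0.108, 0.211], 0.57)]
lever_pin [([0.61, 0.112, 0.213], 0.7)]
lever_grip [([0.612, 0.095, 0.294], 0.6)]
jar_middle [([0.344, 0.121, 0.062], 0.88), ([0.687, 0.252, 0.064], 0.77), ([0.76, 0.036, 0.059], 0.63)]
spare_jar_middle []
reagent_bottle_middle [([0.497, 0.261, 0.083], 0.71)]
flask_middle [([0.446, -0.123, 0.052], 0.63)]
1.1 [ 0.275 -0.561  0.223] [[ 0.898  0.44  -0.   ]
 [ 0.44  -0.898  0.   ]
 [-0.    -0.    -1.   ]]
```

View pics/side.png

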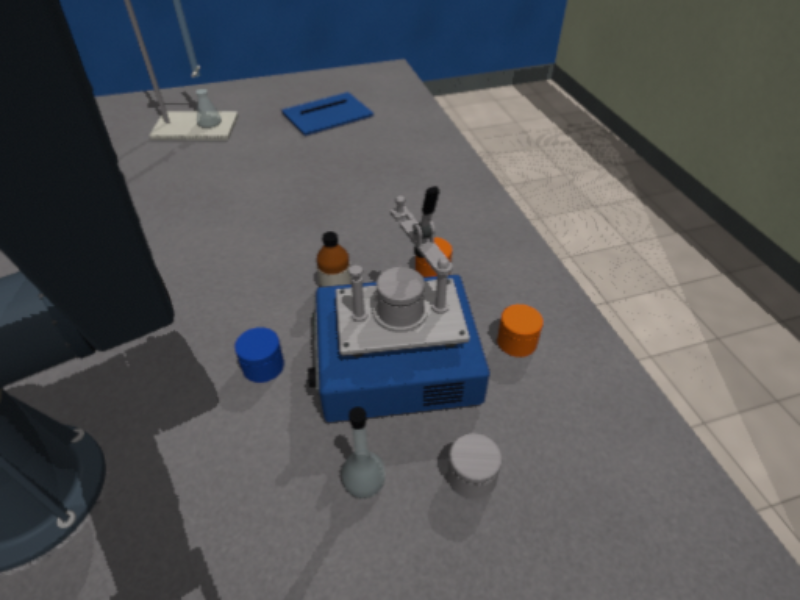

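View pics/top.png

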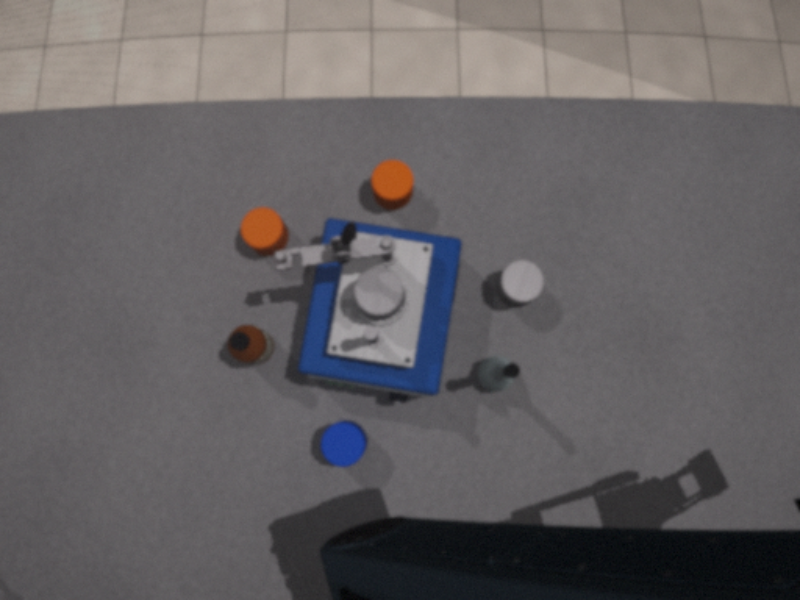

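The side view has the keeper head at (355,272), pivot nut (444,265), stud (400,202), and black grip (431,200). In the top view they are at (372,337), (387,245), (281,260) and (348,233). What could be mistaken for the jar (top view): blue at (343,443), orange at (263,230) and (392,181), spare steel jar at (522,283). The real one is the steel jar in the nest, at (380,292). The strap, lever and posts have no look-alikes.

```bash
cat > h.py <<'E'
import numpy as np, cv2
from rig import *
np.set_printoptions(precision=4,suppress=True)
def proj(c,p):
    m=camera_model(c);T=np.linalg.inv(m["pose"]);q=(np.atleast_2d(p)@T[:3,:3].T)+T[:3,3]
    s=np.c_[q[:,0],-q[:,1]]/-q[:,2:3];s=s*(1+m["k1"]*(s**2).sum(1,keepdims=True));K=m["camera_matrix"]
    return s*K[0,0]+K[:2,2]
def pts(v):
    x,y,th,q,l=v;c,s=np.cos(th),np.sin(th);R=np.array([[c,-s,0],[s,c,0],[0,0,1]])
    d=np.array([-np.cos(q),np.sin(q),0]);P=np.array([.062,0,0]);a=1.309-l
    L=-d*np.cos(a)+np.array([0,0,np.sin(a)])
    pin=P+.062*d+[0,0,.233]
    loc=np.array([P+[0,0,.224],[-.062,0,.220],P+.143*d+[0,0,.239],pin+.088*L,pin+.040*L])
    return loc@R.T+[x,y,0]
E
python3 - <<'E'
from h import *
from scipy.optimize import least_squares
a=capture("side");b=capture("top")
A=cv2.resize(a[105:235,190:320],(520,520),interpolation=cv2.INTER_CUBIC);B=cv2.resize(b[130:250,150:290],(560,480),interpolation=cv2.INTER_CUBIC)
cv2.imwrite("pics/cs.png",A);cv2.imwrite("pics/ct.png",B)
f=.64
S=np.array([[444,262],[355,270],[400,201],[432,190]])*f;T=np.array([[387,243],[372,337],[281,258],[350,228]])*f
r=least_squares(lambda v:np.r_[(proj("side",pts(v)[:4])-S).ravel(),(proj("top",pts(v)[:4])-T).ravel()],[.55,.04,0,1.3,.1],loss='soft_l1')
print(r.x,r.fun.reshape(-1,2));print(pts(r.x))
E
```

```text
[ 0.5604  0.0547 -0.178   1.2442 -0.037 ] [[-0.5322 -0.6162]
 [ 0.0084  0.4531]
 [-0.7759 -1.5811]
 [-0.3181 -1.0801]
 [ 0.4721 -0.1722]
 [-0.1116 -2.5364]
 [ 0.2399 -0.7974]
 [ 0.8893  1.0536]]
[[0.6215 0.0437 0.224 ]
 [0.4994 0.0656 0.22  ]
 [0.6003 0.1851 0.239 ]
 [0.6152 0.0856 0.3188]
 [0.6136 0.0962 0.272 ]]
```

View pics/cs.png

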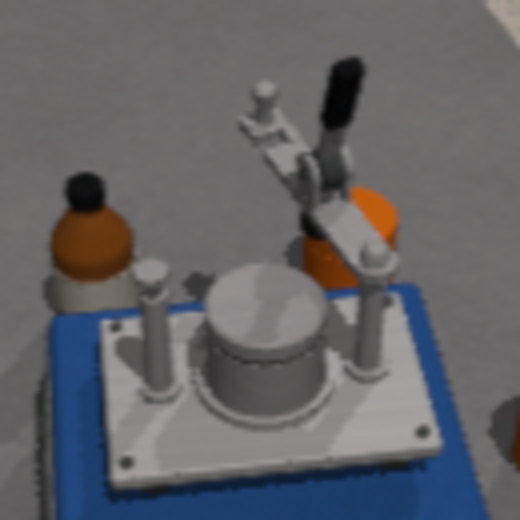

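View pics/ct.png

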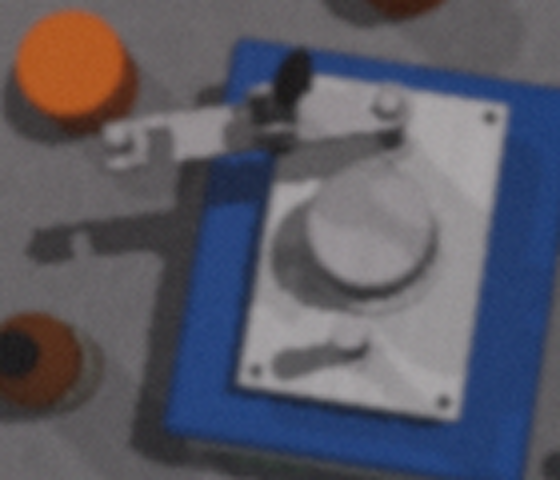

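Run:
```python
from h import *
from scipy.optimize import least_squares
S=np.array([[376,247],[151,270],[264,89],[350,62]])/4+[190,105]-.4;T=np.array([[391,98],[350,334],[118,136],[299,60]])/4+[150,130]-.4
r=least_squares(lambda v:np.r_[(proj("side",pts(v)[:4])-S).ravel(),(proj("top",pts(v)[:4])-T).ravel()],[.55,.04,0,1.3,.1],loss='soft_l1')
print(r.x,r.fun.reshape(-1,2));print(pts(r.x));v=r.x
np.save("v.npy",v)
q=v[3];th=v[2]
R=np.array([[np.cos(th),-np.sin(th)],[np.sin(th),np.cos(th)]])
d=R@[-np.cos(q),np.sin(q)];u=R@[-np.sin(q),-np.cos(q)]
P=pts(v)[0,:2];st=P+.136*d-.053*u
yaw=np.degrees(np.arctan2(-u[1],-u[0]))
print("start",st,"tool y yaw",yaw,"(or opp)")
s=readout.read_state();M=s["tcp_rot"];dp=np.r_[st,.42]-s["position"]
print("shift in present tool axes cm",M.T@dp*100,"yaw now",np.degrees(np.arctan2(M[1,1],M[0,1])))
```

```text
[ 0.5621  0.0568 -0.1783  1.2453 -0.0231] [[ 0.4181 -0.0368]
 [ 0.38    0.3691]
 [ 0.1115 -0.4138]
 [-0.2182  0.137 ]
 [-0.1828  0.4785]
 [-0.1471 -0.7607]
 [-0.0025 -0.154 ]
 [ 0.0741  1.4258]]
[[0.6232 0.0458 0.224 ]
 [0.5011 0.0678 0.22  ]
 [0.6022 0.1872 0.239 ]
 [0.6171 0.0865 0.3185]
 [0.6154 0.0977 0.2719]]
start [0.6556 0.1881] tool y yaw 8.432409482171481 (or opp)
shift in present tool axes cm [ 67.1474 -50.5252 -19.7467] yaw now -63.8840743754822
```

{"method": "send_rows", "body": {"moves": [[[0, 0, 0, 0, 0, -5, -1], [0, 0, 0, 0, 0, -5, -1], [0, 0, 0, 0, 0, -5, -1], [0, 0, 0, 0, 0, -5, -1], [0, 0, 0, 0, 0, 0, -1]]]}}

```text
time_s: 1.7
position: [0.2762, -0.5643, 0.4321]
tcp_rot: [[0.898, 0.44, 0.005], [0.44, -0.898, -0.017], [-0.003, 0.018, -1.0]]
force: [-0.6, -0.9, 1.0]
opening: 0.632
```

{"method": "send_rows", "body": {"moves": [[[0, 0, 0, 4, -3, 0, -1], [0, 0, 0, 4, -3, 0, -1], [0, 0, 0, 4, -3, 0, -1], [0, 0, 0, 4, -3, 0, -1], [0, 0, 0, 4, -3, 0, -1]]]}}

```text
time_s: 2.2
position: [0.3891, -0.3364, 0.4221]
tcp_rot: [[0.898, 0.44, 0.0], [0.44, -0.898, 0.0], [0.0, -0.0, -1.0]]
force: [0.7, 0.5, 0.5]
opening: 0.173
```

{"method": "send_rows", "body": {"moves": [[[0, 0, 0, 4, -3, 0, -1], [0, 0, 0, 4, -3, 0, -1], [0, 0, 0, 4, -3, 0, -1], [0, 0, 0, 4, -3, 0, -1], [0, 0, 0, 4, -3, 0, -1]]]}}

```text
time_s: 2.7
position: [0.5026, -0.1137, 0.4223]
tcp_rot: [[0.898, 0.44, -0.0], [0.44, -0.898, -0.0], [-0.0, 0.0, -1.0]]
force: [1.1, -0.7, -0.4]
opening: 0.006
```

{"method": "send_rows", "body": {"moves": [[[0, 0, 0, 4, -3, 0, -1], [0, 0, 0, 4, -3, 0, -1], [0, 0, 0, 4, -3, 0, -1], [0, 0, 0, 4, -3, 0, -1], [0, 0, 0, 4, -3, 0, -1]]]}}

```text
time_s: 3.2
position: [0.6162, 0.109, 0.4221]
tcp_rot: [[0.898, 0.44, -0.0], [0.44, -0.898, -0.0], [-0.0, 0.0, -1.0]]
force: [1.0, -0.5, -0.1]
opening: 0.009
```

{"method": "send_rows", "body": {"moves": [[[0, 0, -8, 2, -1, 0, -1], [0, 0, -8, 2, -1, 0, -1], [0, 0, -8, 0, 0, 0, -1], [0, 0, -8, 0, 0, 0, -1], [0, 0, -8, 0, 0, 0, -1]]]}}

```text
time_s: 3.7
position: [0.6402, 0.1447, 0.4216]
tcp_rot: [[0.399, 0.917, -0.001], [0.917, -0.399, -0.0], [-0.001, -0.001, -1.0]]
force: [-0.6, 0.0, -0.4]
opening: 0.003
```

{"method": "send_rows", "body": {"moves": [[[0, 0, -8, 0, 0, 0, -1], [0, 0, -8, 0, 0, 0, -1], [0, 0, -8, 0, 0, 0, -1], [0, 0, -8, 0, 0, 0, -1], [0, 0, 0, 0, 0, 0, -1]]]}}

```text
time_s: 4.2
position: [0.6401, 0.1442, 0.4219]
tcp_rot: [[-0.141, 0.99, -0.001], [0.99, 0.141, -0.0], [0.0, -0.001, -1.0]]
force: [0.5, 0.3, -0.3]
opening: 0.008
```

```bash
cat > go.py <<'E'
from h import *
import sys
# shift (cm, tool axes) and tool-z turn (deg) to a world target x y z yaw_y
def to(x,y,z,yaw):
    s=readout.read_state();M=s["tcp_rot"];w=np.radians(yaw)
    from scipy.spatial.transform import Rotation as Ro
    D=np.array([[np.sin(w)*-1,np.cos(w),0],[np.cos(w),np.sin(w),0],[0,0,-1]]);D[:,0]=np.cross(D[:,1],D[:,2])
    print("t",s["time_s"],"turn",np.degrees(Ro.from_matrix(M.T@D).as_rotvec()),"shift",M.T@(np.r_[x,y,z]-s["position"])*100,"pos",s["position"],"F",s["force"],"j",s["joint_positions"])
E
python3 -c "
from go import *
to(.6556,.1881,.42,8.4)"
```

```text
t 4.2 turn [-0.0586 -0.003  -0.2997] shift [4.1233 2.1546 0.1849] pos [0.6401 0.1442 0.4219] F [ 0.466   0.3086 -0.2593] j [ 2.9609 24.8414 60.2929 -0.0024 94.9244 -5.1396]
```

{"method": "send_rows", "body": {"moves": [[[0, 0, 0, 4.1, 2.2, 0, -1], [0, 0, 0, 0, 0, 4, -1], [0, 0, 0, 0, 0, 4, -1], [0, 0, 0, 0, 0, 4, -1], [0, 0, 0, 0, 0, 4, -1]]]}}

```text
time_s: 4.7
position: [0.656, 0.1882, 0.2608]
tcp_rot: [[-0.138, 0.99, 0.0], [0.99, 0.138, 0.0], [0.0, 0.0, -1.0]]
force: [-0.1, -0.5, 0.2]
opening: 0.004
```

{"method": "send_rows", "body": {"moves": [[[0, 0, 0, 0, 0, 4, -1], [0, 0, 0, 0, 0, 2.4, -1], [0, 0, 0, 0, -0.8, 0, -1], [0, 0, 0, 0, -0.8, 0, -1], [0, 0, 0, 0, 0, 0, -1]]]}}

```text
time_s: 5.2
position: [0.6402, 0.1858, 0.2007]
tcp_rot: [[-0.14, 0.99, 0.002], [0.99, 0.14, 0.0], [-0.0, 0.002, -1.0]]
force: [-0.6, 1.1, 0.1]
opening: 0.009
```

```bash
python3 -c "
from go import *
to(.6394,.1857,.198,8.4)
a=capture('side');b=capture('top')
A=cv2.resize(a[85:235,190:340],(400,400),interpolation=cv2.INTER_CUBIC);B=cv2.resize(b[120:270,150:300],(400,400),interpolation=cv2.INTER_CUBIC)
cv2.imwrite('pics/p1.png',np.hstack([A,B]))"
```

```text
t 5.2 turn [ 0.1278  0.0006 -0.3311] shift [-0.0025 -0.0848  0.2654] pos [0.6402 0.1858 0.2007] F [-0.6024  1.1229  0.0593] j [ 6.6008 34.7533 77.0087  0.0033 68.1102 -1.4693]
```

View pics/p1.png

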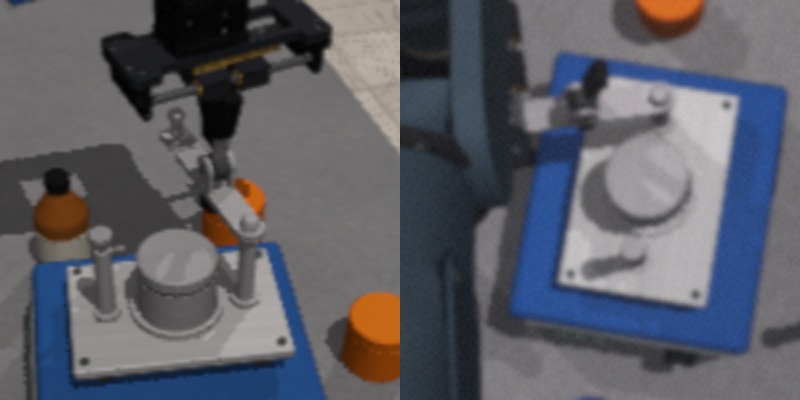

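The left panel shows the shut fingers just behind the strap's plain edge, near (215,115), with the lever untouched. The arc push can start.

{"method": "send_rows", "body": {"moves": [[[0, 0, 0, 0, -0.5, 0.2, -1], [0, 0, 0, 0, -0.4, 0, -1], [0, 0, -5, 0.2, -1.2, 0, -1], [0, 0, -5, 0.2, -1.2, 0, -1], [0, 0, -5, 0.2, -1.2, 0, -1]]]}}

```text
time_s: 5.8
position: [0.5955, 0.182, 0.1971]
tcp_rot: [[-0.396, 0.918, 0.003], [0.918, 0.396, -0.0], [-0.001, 0.002, -1.0]]
force: [0.5, -0.2, 0.0]
opening: 0.007
```

```bash
cat >> go.py <<'E'
v=np.load("v.npy")
def rel():
    s=readout.read_state();M=s["tcp_rot"];P=np.r_[pts(v)[0,:2],.213]
    yaw=np.degrees(np.arctan2(M[1,1],M[0,1]));r=M.T@(s["position"]-P)
    print("r in tool mm",r*1000,"q if flush",79.8-yaw,"F tool",M.T@s["force"],"z",s["position"][2],s["time_s"])
E
python3 -c "
from go import *
rel()"
```

```text
r in tool mm [136.0246  28.5178  15.8156] q if flush 56.48153415204456 F tool [-0.3923  0.4073 -0.0396] z 0.1970949783024295 5.8
```

{"method": "send_rows", "body": {"moves": [[[0, 0, -5, 0.2, -1.4, 0, -1], [0, 0, -5, 0.2, -1.3, 0, -1], [0, 0, -5, 0.1, -1.2, 0, -1], [0, 0, -5, 0.1, -1.2, 0, -1], [0, 0, 0, 0, 0, 0, -1]]]}}

```text
time_s: 6.3
position: [0.5471, 0.1614, 0.1969]
tcp_rot: [[-0.683, 0.73, -0.001], [0.73, 0.683, -0.0], [0.0, -0.001, -1.0]]
force: [-0.3, -0.2, -0.6]
opening: 0.002
```

```bash
python3 -c "
from go import *
rel()
a=capture('side');b=capture('top')
A=cv2.resize(a[85:235,190:340],(400,400),interpolation=cv2.INTER_CUBIC);B=cv2.resize(b[120:270,150:300],(400,400),interpolation=cv2.INTER_CUBIC)
cv2.imwrite('pics/p2.png',np.hstack([A,B]))"
```

```text
r in tool mm [136.4094  23.4663  16.1364] q if flush 36.714872465839484 F tool [ 0.0614 -0.3046  0.5682] z 0.19690888645488083 6.3
```

View pics/p2.png

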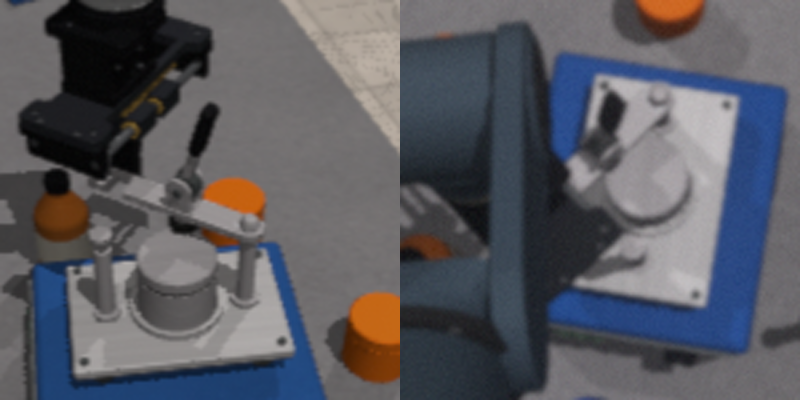

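The strap is following the fingers (now at about 36°) and the lever is still up. I'll continue more slowly.

{"method": "send_rows", "body": {"moves": [[[0, 0, -5, 0.2, -1.2, 0, -1], [0, 0, -5, 0.1, -1.2, 0, -1], [0, 0, -5, 0.2, -1.2, 0, -1], [0, 0, -5, 0.1, -1.2, 0, -1], [0, 0, -5, 0.2, -1.2, 0, -1]]]}}

```text
time_s: 6.9
position: [0.5076, 0.1191, 0.1969]
tcp_rot: [[-0.929, 0.371, 0.003], [0.371, 0.929, 0.001], [-0.002, 0.002, -1.0]]
force: [1.6, 0.8, -0.3]
opening: 0.005
```

{"method": "send_rows", "body": {"moves": [[[0, 0, -4, 0.1, -1.0, 0, -1], [0, 0, -3, 0.1, -0.7, 0, -1], [0, 0, -3, 0.1, -0.7, 0, -1], [0, 0, -1.7, 0, -0.4, 0, -1], [0, 0, 0, 0, 0, 0, -1]]]}}

```text
time_s: 7.4
position: [0.4957, 0.0931, 0.1967]
tcp_rot: [[-0.984, 0.179, 0.001], [0.179, 0.984, 0.0], [-0.001, 0.0, -1.0]]
force: [0.5, 0.1, -0.2]
opening: 0.005
```

```bash
python3 -c "
from go import *
rel()"
```

```text
r in tool mm [133.8518  23.8088  16.1932] q if flush 0.08749713598196251 F tool [-0.437   0.1886  0.1589] z 0.1967098785611775 7.4
```

Next I press on in small steps, until the force shows the stop.

{"method": "send_rows", "body": {"moves": [[[0, 0, 0, 0, -0.2, 0, -1], [0, 0, 0, 0, -0.2, 0, -1], [0, 0, 0, 0, -0.1, 0, -1], [0, 0, 0, 0, 0, 0, -1], [0, 0, 0, 0, 0, 0, -1]]]}}

```text
time_s: 7.9
position: [0.4957, 0.0928, 0.1968]
tcp_rot: [[-0.984, 0.18, 0.004], [0.18, 0.984, 0.009], [-0.002, 0.009, -1.0]]
force: [3.0, 13.9, -1.2]
opening: 0.006
```

```bash
python3 -c "
from go import *
rel()"
```

```text
r in tool mm [133.8541  23.1139  16.1483] q if flush 0.1881609547350962 F tool [-0.4315 14.1779  1.2852] z 0.1968007424232064 7.9
```

Firm stop at 14 N. I'll back off, rise, and check.

{"method": "send_rows", "body": {"moves": [[[0, 0, 0, 0, 1, 0, -1], [0, 0, 0, 0, 2.5, 0, -1], [0, 0, 0, 0, 0, -5, -1], [0, 0, 0, 0, 0, -5, -1], [0, 0, 0, 0, 0, -3, -1]]]}}

```text
time_s: 8.4
position: [0.502, 0.123, 0.3301]
tcp_rot: [[-0.984, 0.177, 0.005], [0.177, 0.984, -0.001], [-0.005, -0.0, -1.0]]
force: [-0.0, -0.5, -0.2]
opening: 0.002
```

```bash
python3 -c "
from go import *
rel()
a=capture('side');b=capture('top')
A=cv2.resize(a[85:235,190:340],(400,400),interpolation=cv2.INTER_CUBIC);B=cv2.resize(b[120:270,150:300],(400,400),interpolation=cv2.INTER_CUBIC)
cv2.imwrite('pics/p3.png',np.hstack([A,B]))
w=v.copy();w[3]=0
for l in (0,.3):
  w[4]=l;print(pts(w)); print((proj('side',pts(w))-[190,85])*400/150)"
```

```text
r in tool mm [ 132.2491   54.5645 -117.7755] q if flush -0.0076913571571850525 F tool [-0.0779 -0.4676  0.1914] z 0.33008035992738305 8.4
[[0.6232 0.0458 0.224 ]
 [0.5011 0.0678 0.22  ]
 [0.4824 0.0711 0.239 ]
 [0.5845 0.0527 0.318 ]
 [0.5723 0.0549 0.2716]]
[[250.7149 216.8353]
 [100.6132 233.251 ]
 [ 75.3774 217.6296]
 [205.9446 126.5958]
 [189.0612 176.4957]]
[[0.6232 0.0458 0.224 ]
 [0.5011 0.0678 0.22  ]
 [0.4824 0.0711 0.239 ]
 [0.6083 0.0485 0.3075]
 [0.5831 0.053  0.2669]]
[[250.7149 216.8353]
 [100.6132 233.251 ]
 [ 75.3774 217.6296]
 [237.0608 135.6322]
 [202.7968 180.1553]]
```

View pics/p3.png

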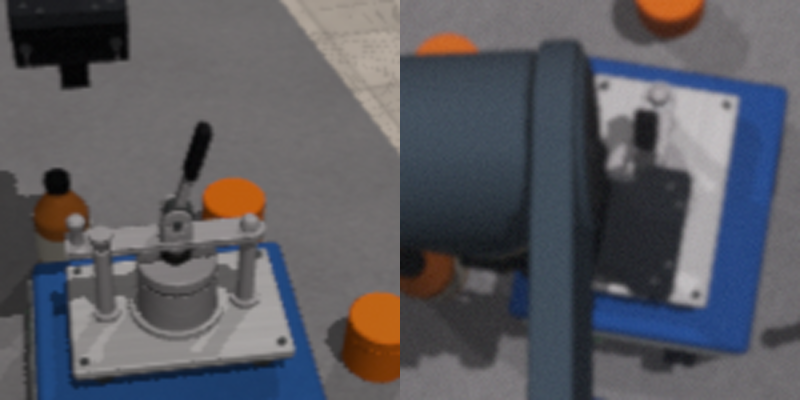

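The strap is home: the stud is at (75,218), where the model predicts it for q=0. The lever is up, with its tip at (205,125), which matches about 0 rad. Next I move the fingers in front of the grip.

{"method": "send_rows", "body": {"moves": [[[0, 0, 0, -2.4, -2.7, 0, -1], [0, 0, 0, -2.4, -2.7, 0, -1], [0, 0, 0, 0, 0, 1.4, -1], [0, 0, 0, 0, 0, 1.4, -1], [0, 0, 0, 0, 0, 0, -1]]]}}

```text
time_s: 9.0
position: [0.5362, 0.0608, 0.2953]
tcp_rot: [[-0.984, 0.178, -0.007], [0.178, 0.984, -0.0], [0.007, -0.001, -1.0]]
force: [-0.4, -0.1, 0.2]
opening: 0.001
```

```bash
cat >> go.py <<'E'
def mill():
    s=readout.read_state();c,t=np.cos(v[2]),np.sin(v[2]);d=s["position"]-np.r_[v[:2],.233];M=s["tcp_rot"]
    print("mill xyz rel pin mm",np.r_[c*d[0]+t*d[1],-t*d[0]+c*d[1],d[2]]*1000,"F tool",M.T@s["force"],s["time_s"]);print(M)
E
python3 -c "
from go import *
mill()"
```

```text
mill xyz rel pin mm [-26.263   -0.6552  62.3375] F tool [ 0.3823 -0.157  -0.2396] 9.0
[[-0.984   0.1781 -0.0071]
 [ 0.1781  0.984  -0.    ]
 [ 0.007  -0.0013 -1.    ]]
```

{"method": "send_rows", "body": {"moves": [[[0, 0, 0, -1.3, 0, 0, -1], [0, 0, 0, -1.3, 0, 0, -1], [0, 0, 0, -0.9, 0, 0.2, -1], [0, 0, 0, -0.9, 0, 0.3, -1], [0, 0, 0, 0, 0, 0, -1]]]}}

```text
time_s: 9.5
position: [0.5824, 0.0533, 0.2928]
tcp_rot: [[-0.984, 0.177, -0.0], [0.177, 0.984, 0.0], [0.0, 0.0, -1.0]]
force: [-1.8, -0.1, -0.1]
opening: 0.005
```

```bash
python3 -c "
from go import *
mill()"
```

```text
mill xyz rel pin mm [20.5418  0.1943 59.8486] F tool [ 1.7736 -0.3835  0.0749] 9.5
[[-0.9842  0.177  -0.0002]
 [ 0.177   0.9842  0.0003]
 [ 0.0003  0.0003 -1.    ]]
```

{"method": "send_rows", "body": {"moves": [[[0, 0, 0, -0.8, 0, 0.4, -1], [0, 0, 0, -0.8, 0, 0.5, -1], [0, 0, 0, -0.6, 0, 0.6, -1], [0, 0, 0, -0.6, 0, 0.7, -1], [0, 0, 0, 0, 0, 0, -1]]]}}

```text
time_s: 10.0
position: [0.6101, 0.048, 0.2704]
tcp_rot: [[-0.984, 0.177, 0.001], [0.177, 0.984, -0.0], [-0.001, -0.0, -1.0]]
force: [-0.7, 0.8, -0.4]
opening: 0.008
```

{"method": "send_rows", "body": {"moves": [[[0, 0, 0, -0.5, 0, 0.8, -1], [0, 0, 0, -0.4, 0, 0.8, -1], [0, 0, 0, -0.1, 0, 0.5, -1], [0, 0, 0, 0, 0, 0.4, -1], [0, 0, 0, 0, 0, 0, -1]]]}}

```text
time_s: 10.5
position: [0.6204, 0.0463, 0.2469]
tcp_rot: [[-0.984, 0.177, 0.004], [0.177, 0.984, -0.001], [-0.004, 0.0, -1.0]]
force: [1.1, 0.5, 1.1]
opening: 0.004
```

```bash
python3 -c "
from go import *
mill()"
```

```text
mill xyz rel pin mm [59.1507  0.0221 13.8595] F tool [-0.9475  0.7272 -1.0619] 10.5
[[-0.9842  0.1769  0.0039]
 [ 0.1769  0.9842 -0.0006]
 [-0.0039  0.0001 -1.    ]]
```

Now press down to the stop.

{"method": "send_rows", "body": {"moves": [[[0, 0, 0, 0, 0, 0.2, -1], [0, 0, 0, 0, 0, 0.2, -1], [0, 0, 0, 0, 0, 0.2, -1], [0, 0, 0, 0, 0, 0, -1], [0, 0, 0, 0, 0, 0, -1]]]}}

```text
time_s: 11.0
position: [0.6206, 0.0463, 0.2458]
tcp_rot: [[-0.984, 0.177, 0.008], [0.177, 0.984, -0.001], [-0.008, -0.0, -1.0]]
force: [-5.9, -0.4, 20.6]
opening: 0.004
```

```bash
python3 -c "
from go import *
mill()"
```

```text
mill xyz rel pin mm [59.4204  0.0704 12.823 ] F tool [  5.5533  -1.3988 -20.6036] 11.0
[[-0.9843  0.1766  0.0075]
 [ 0.1765  0.9843 -0.0014]
 [-0.0077 -0.     -1.    ]]
```

{"method": "send_rows", "body": {"moves": [[[0, 0, 0, 0, 0, -1, -1], [0, 0, 0, 0, 0, -4, -1], [0, 0, 0, 0, 0, -5, -1], [0, 0, 0, 0, 0, -5, -1], [0, 0, 0, 0, 0, 0, -1]]]}}

```text
time_s: 11.5
position: [0.6229, 0.0462, 0.3991]
tcp_rot: [[-0.984, 0.177, 0.018], [0.177, 0.984, -0.002], [-0.018, 0.001, -1.0]]
force: [0.0, 0.3, 0.2]
opening: -0.002
```

{"method": "send_rows", "body": {"moves": [[[0, 0, 0, 0, 4, 0, -1], [0, 0, 0, 0, 4, 0, -1], [0, 0, 0, 0, 4, 0, -1], [0, 0, 0, 0, 4, 0, -1], [0, 0, 0, 0, 0, 0, -1]]]}}

```text
time_s: 12.0
position: [0.6472, 0.2091, 0.3887]
tcp_rot: [[-0.985, 0.171, -0.001], [0.171, 0.985, 0.002], [0.001, 0.002, -1.0]]
force: [-0.1, 0.3, -0.7]
opening: 0.007
```

```bash
python3 -c "
from go import *
mill()
a=capture('side');b=capture('top')
A=cv2.resize(a[85:235,190:340],(400,400),interpolation=cv2.INTER_CUBIC);B=cv2.resize(b[120:270,150:300],(400,400),interpolation=cv2.INTER_CUBIC)
cv2.imwrite('pics/p4.png',np.hstack([A,B]))
w=v.copy();w[3]=0
for l in (1.0,1.2):
  w[4]=l; print((proj('side',pts(w))-[190,85])*400/150)"
```

```text
mill xyz rel pin mm [ 56.6714 165.0471 155.7059] F tool [0.1456 0.2332 0.7002] 12.0
[[-0.9852  0.1713 -0.0006]
 [ 0.1713  0.9852  0.0023]
 [ 0.001   0.0022 -1.    ]]
[[250.7149 216.8353]
 [100.6132 233.251 ]
 [ 75.3774 217.6296]
 [280.0323 180.8201]
 [222.9422 199.5245]]
[[250.7149 216.8353]
 [100.6132 233.251 ]
 [ 75.3774 217.6296]
 [282.8198 196.9809]
 [224.6397 206.7362]]
```

View pics/p4.png

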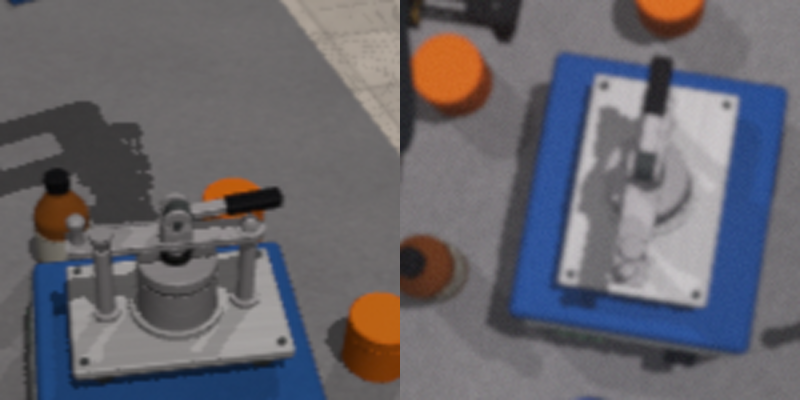

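The lever tip is at (282,197), which matches 1.2 rad (1.0 rad would put it at row 181). The stud is still at (75,218), so the strap is home. The robot is clear.

```bash
python3 -c "
from rig import bot
print(bot.hand_in())"
```

```text
the job is handed in; nothing more can be done
None
```

I swung the strap round with the shut fingers until it met its firm stop at 14 N. I then backed off and checked in the picture that it was home with the lever still up. After that I pressed the lever down to its stop at 20 N, moved clear and handed the job in after about 12 s.

- **Last picture:** the strap stud and the lever tip are where my fitted model puts them for strap 0 rad and lever 1.2 rad. The lever stayed down after I let go, and the jar stands upright in its nest.
- **Robot:** the force reading was below 1 N once it was clear.
- **Not checked directly:** I could not measure the foot's force on the lid; I inferred it from the lever being at its stop. The bottle looks unmoved in the last picture, but the spare jar and the flask's body were outside that crop. The arm did not go near them at low height.
- **Disagreement:** the networks gave the mill's body for the pivot and keeper points, so I marked those points by hand in both views and fitted the geometry. The fit left at most 1.4 pixels of error.

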